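# Draw the locking pin, park it in the side notch and free the viewing stage

## Robot

A 6-joint arm with a two-finger parallel gripper is mounted at the origin on a cart in front of the work surface, level with it; the furniture and walls round the work are solid. World frame = base frame: x ahead of the robot, y to its left, z up, the work surface at z = 0. Lengths are in mm, angles in rad, forces in N, time in s.
With the tool pointing down it reaches from about 275 to 750 mm from the base axis. Payload 10.2 kg.
Tool frame: the origin (TCP) lies between the finger pads; the fingertips stand 8 mm ahead of it and the grasp point (between the pads) lies 11 mm behind it; z points along the fingers, y is the line along which they close (so a half turn about z gives the same grasp; the last joint's range is limited). The gripper opens to 85 mm and grips with 20 to 120 N. Pads are 22 mm wide; open, the fingers measure 114 mm over their backs; the gripper's body (76 mm by 85 mm) begins 54 mm behind the grasp point. The pads swing forward as they close: fully open they stand 13 mm farther back than shut.
Start: joints at [-1.473, 0.313, 1.498, -0, 1.331, -0.223], TCP at [165.533, -498.227, 239.294] pointing down, gripper open.
Joint ranges: [-2.94, 2.94], [-0.97, 2.17], [0.19, 2.56], [-1.23, 4.37], [0.02, 3.11], [-2.88, 2.88]. Speed limits (rad/s): [2.39, 2.39, 3.01, 3.14, 3.14, 3.14].

## Interface

Orientations are given as a unit quaternion [w, x, y, z].
In Python, from rig import * gives the robot as it stands.
- The arm moves only by the shell command python3 -m handwheel 'ROWS' [FORCE]. ROWS is JSON, a list that holds one entry, the list of rows, each a list of 7 numbers: the shift along the world's x, y, z in mm, then the turn, a rotation vector about the world's x, y, z in degrees, then the opening, from -1 (shut) to 1 (fully open). A call has 1 to 8 rows; each row shifts and turns the commanded pose from where the row before left it; what a row does not reach is not made up. A row lasts 1/8 s, in which the tool goes at most 62.5 mm and 10.7 degrees, less where a joint would pass 70% of its speed; a pose out of reach is approached as far as the arm can. A call is refused whole if a number of a shift passes 62.5 or a number of a turn 10.7, either way. A call with a gripper value outside its range is refused whole. The fingers move at their own pace and stop on an object; FORCE is the grip in N (left out, the last holds). Time passes only in rows, so rows that do not move let the fingers close. It gives the time, the measured TCP pose, the force, the opening and the grip force at its end, in the units of the state.
- sense(): the state, without advancing time (a new reading comes with each control period).
- capture(name): name is "scene" or "side" or "wrist"; returns a dict with "image" (384x512x3 uint8, red, green, blue), "fx", "fy", "cx", "cy" (pixels), "rvec" (rotation vector, rad) and "tvec" (3), from world to camera coordinates, as OpenCV has them; the wrist camera has in their place "hand_eye" (4x4, takes a point from camera to tool coordinates, whose origin is the TCP and whose axes are the flange's). Camera axes: x right, y down, z forward; pixel columns grow to the right and rows downward; lengths in mm; the calibration is good to about 2 mm. A picture is of the moment at which its call begins: read the wrist's pose just before it. There is no depth.
- finish_job(): hands the job in; it is judged then, once.
The state is a dict: "time_s": time; "joints": joint angles; "dq": joint speeds; "tau": joint torques, N m; "eef_pos": TCP position; "ee_rot": TCP orientation; "force": force on the tool from outside, world axes, zero at the start; "wrist_torque": the same for the moment, N m; "grip_width": opening from 0.0 (shut) to 1.0 (fully open); "grip_force": force on a finger pad.
Only numpy, scipy, OpenCV 4.12 (cv2) and the standard library are available. Lean on these libraries where they do the work, as an engineer would, in place of code of your own. Each camera call takes 0.05 s, during which the arm holds its last target. There are 200 camera calls.

## Task

Unlock the specimen viewer: draw the T-handled locking pin up out of its clevis and park it in the wide side notch of the pin stand, hanging upright with its collar flat on the plate behind the raised lips, and let go of it. Then slide the stage fully home to its end stop under the lens with the dish still lying between its pegs, and leave the beaker, the drink bottle, the dropper bottle and the vial where they stand.

Things in the scene. Friction and masses are not known exactly. Their poses are not given: they have to be found in the camera images.
- viewer: fixed viewer, length along its y (-190 to +170 mm), wooden base 110 mm wide, 12 mm high. Origin: on the table, mid-width; z up. Clevis (36 mm square, top 62 mm up) at the right (-y) end; on rails a grey stage, 100 x 155 mm, top 47 mm up, with a petri dish on it (top 60 mm up); end stop at +y.
- viewer_bore (a point): mouth of the vertical bore (12.5 mm wide) in the clevis's top face, 62 mm above the table at viewer x = 0, y = -160 mm; the pin passes through the upper cheek (12 mm), the stage's tongue and the lower cheek (lowest face 24 mm above the table)
- lock_pin: loose steel pin, 90 g. Origin: on its axis under the collar; z up. Shank 10 mm dia. down to z = -46 mm, chamfered tip; collar 24 mm dia. x 6 mm; neck 10 mm; T-bar 70 mm long (its x), 12 mm wide (y), 14 mm high, centre at z = +38 mm. Starts in the bore, collar on the clevis; T-bar direction varies
- pin_stand: fixed stand, origin on the table under its axis: dark round foot 84 mm dia., column, and a level aluminium plate 132 x 46 x 8 mm, long along its x, upper face 88 mm up. A wide notch (14 mm) is open at its -x end, a narrow one (7 mm, too small for the pin) at +x. Lips 5 mm high on the plate beside each mouth, 58 to 66 mm from the axis
- wide_notch (a point): where the pin's origin belongs when parked: in the wide notch at stand x = -38 mm, on the plate's upper face (88 mm above the table). Axes as the stand's: the notch opens to -x, its mouth 28 mm out, the lips' inner face 20 mm out, its inner end 7 mm to +x; 14 mm wide along y
- carriage (a joint): travel of the grey stage along the viewer's +y in m: 0 = locked at the right (start), 0.120 = home at the end stop under the lens; moves with about 2 N once the pin is out
- carriage_grip (a point): top centre of the stage's upright black round knob (18 mm dia., 31 mm high, its top 78 mm above the table), which moves with the stage; between the clevis (65 mm away at the start) and the dish (edge 39 mm away)
- beaker: loose plastic beaker, 73 mm dia., 76 mm high, origin under its centre; bystander
- bottle: loose drink bottle, 65 mm dia., 214 mm high, origin under its centre; bystander
- dropper: loose dropper bottle, 29 mm dia., 96 mm high, origin under its centre; bystander behind the clevis
- vial: loose sample vial, 25 mm dia., 57 mm high, origin under its centre; bystander behind the viewer
- viewer_lens (a point): centre of the fixed horizontal lens at the viewer's left end: ring 92 mm across, 101 to 111 mm above the table, held by a post 70 mm towards the viewer's +x
- stage_dish: loose clear petri dish, 92 mm dia., 13 mm high, origin under its centre; rides on the stage between four small steel pegs (6 mm high)
- dish_place (a point): middle of the four pegs on the stage's top face, 85 mm from the knob towards the viewer's +y; moves with the stage
There are look-alikes about, which are no part of the job. What is shaped like the lock_pin but brown is not meant.

How it is judged:
By the outcome, as a careful person would: the job done as asked, in the order asked, and still so for the second after the job is handed in, with the robot touching nothing.
It also fails if it takes over 64 s, if anything falls off the work surface, if the arm or the gripper's body presses on something with over 40 N, if the wrist force passes 120 N, or if a joint passes its speed limit or range.

## Working session

There is one attempt and no reset: what is moved stays moved. The work goes in short steps, Python scripts to look and compute and a shell command to move; the robot and the scene stay as the last step left them, time stands still between calls to the robot, and variables do not carry over. Pictures are saved under pics/ and viewed, at most 10 in all, crops included, and the job is handed in when it is done.

```bash
mkdir -p pics; ls
cat > h.py <<'E'
from rig import *
import numpy as np, cv2
from scipy.spatial.transform import Rotation as R
def cam(c, s=None):
    """returns K, Rcw (world->cam), t"""
    K=np.array([[c["fx"],0,c["cx"]],[0,c["fy"],c["cy"]],[0,0,1.]])
    if "rvec" in c:
        return K, cv2.Rodrigues(np.array(c["rvec"],float))[0], np.array(c["tvec"],float).ravel()
    q=s["ee_rot"]; T=np.eye(4); T[:3,:3]=R.from_quat([q[1],q[2],q[3],q[0]]).as_matrix(); T[:3,3]=s["eef_pos"]
    W=T@np.array(c["hand_eye"]); Rc=W[:3,:3].T
    return K,Rc,-Rc@W[:3,3]
def ray(C,uv):
    K,Rc,t=C; d=Rc.T@np.linalg.inv(K)@np.array([uv[0],uv[1],1.]); return -Rc.T@t, d/np.linalg.norm(d)
def onz(C,uv,z):
    o,d=ray(C,uv); return o+d*(z-o[2])/d[2]
def tri(C1,a,C2,b):
    o1,d1=ray(C1,a);o2,d2=ray(C2,b)
    A=np.c_[d1,-d2]; k=np.linalg.lstsq(A,o2-o1,rcond=None)[0]
    p,q=o1+d1*k[0],o2+d2*k[1]; return (p+q)/2, np.linalg.norm(p-q)
def proj(C,P):
    K,Rc,t=C; p=K@(Rc@np.array(P,float)+t); return p[:2]/p[2]
def save(name,im): cv2.imwrite("pics/"+name,cv2.cvtColor(im,cv2.COLOR_RGB2BGR))
E
python3 - <<'E'
from h import *
import pickle
s=sense(); d={"s":s}
for n in("scene","side","wrist"):
    c=capture(n); d[n]=c; save(n+"0.png",c["image"])
    C=cam(c,s); print(n,-C[1].T@C[2], c["fx"])
pickle.dump(d,open("d0.pkl","wb")); print(s)
E
```

```text
pics
scene [-29.15950477 651.12399296 815.29384264] 482.6886537579707
side [ 382.26709505 -588.67073875  399.62898179] 352.9551070127026
wrist [ 233.72121967 -476.25146999  372.36743228] 273.79963723087195
{'time_s': 0.0, 'joints': array([-1.47340064e+00,  3.13432504e-01,  1.49844804e+00,  2.81812784e-05,
        1.33099667e+00, -2.23397835e-01]), 'dq': array([-1.37158074e-04, -1.01893520e-04,  3.71444422e-04,  2.62190746e-05,
       -8.64352094e-04, -4.91878324e-04]), 'tau': array([ 8.39411587e-04, -4.12261963e+01, -2.59741312e+01, -1.65264105e-04,
        4.20312543e-03, -1.27675389e-05]), 'eef_pos': array([ 165.51410478, -497.96426477,  238.73989751]), 'ee_rot': array([-6.40143313e-04,  9.87164327e-01,  1.59706540e-01,  5.40956562e-05]), 'force': array([ 0.20473683, -0.12112416, -0.19191502]), 'wrist_torque': array([ 0.0309066 , -0.00730074,  0.0279757 ]), 'grip_force': 0.0, 'grip_width': 1.003869013834961}
```

Run:
```python
import cv2
a=cv2.imread("pics/scene0.png");b=cv2.imread("pics/side0.png")
cv2.imwrite("pics/sc_up.png",cv2.resize(a,(800,600),interpolation=cv2.INTER_CUBIC));cv2.imwrite("pics/si_up.png",cv2.resize(b,(800,600),interpolation=cv2.INTER_CUBIC))
```

```text
(no output)
```

View pics/sc_up.png

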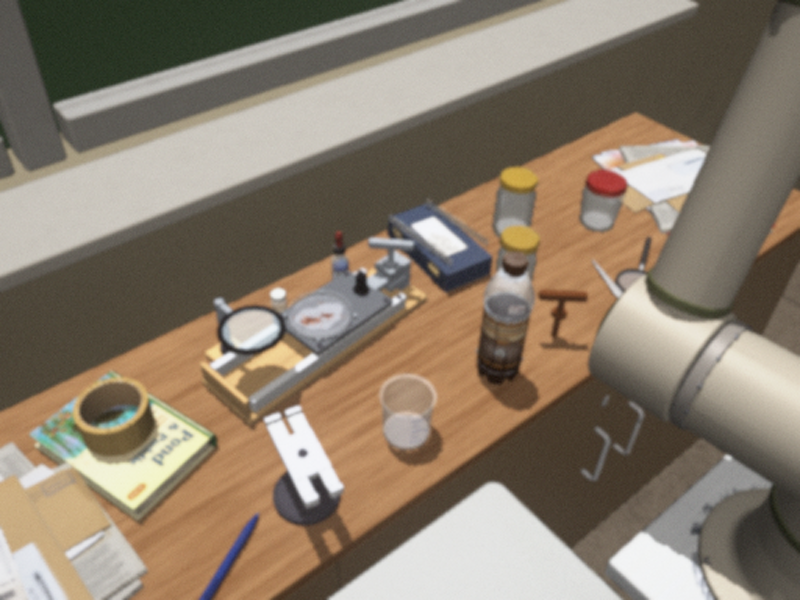

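View pics/si_up.png

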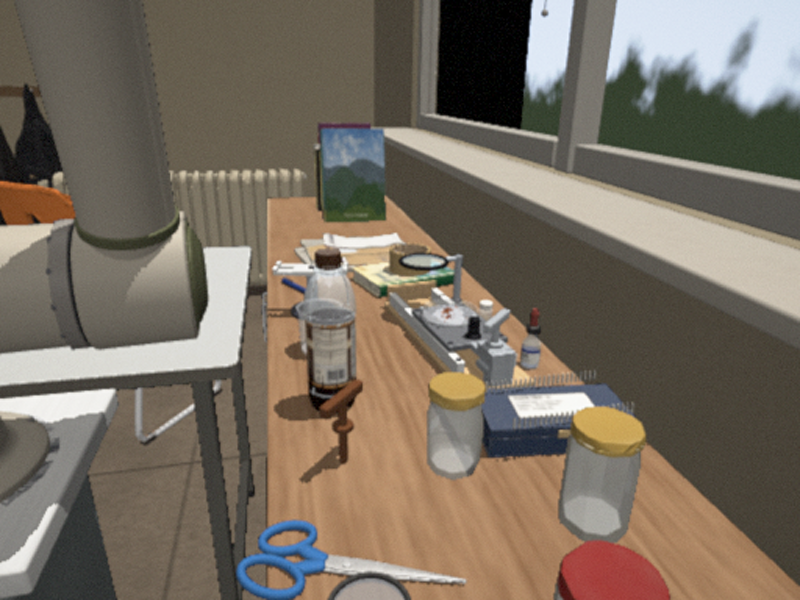

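The scene view shows the steel T-pin at (391,245) in the clevis, the black knob at (361,284), the dish at (318,315), the lens at (252,330) and the stand plate from (284,412) to (320,498). The side view shows the pin at (497,325), the knob at (474,327) and the stand plate edge-on at (310,268).
Candidates for the lock pin are the steel T at scene (391,245) / side (497,325) and the brown T at scene (562,297) / side (343,400). By the description I choose the steel one, and I check it in one crop.

Run:
```python
from h import *
import pickle
d=pickle.load(open("d0.pkl","rb")); A=cam(d["scene"]);B=cam(d["side"])
k=512/800
f=lambda u,v:np.array([u,v])*k
for n,a,b in [("tbar",(391,245),(497,325)),("knobtop",(361,274),(474,321)),("bottlecap",(516,257),(328,256)),("brown",(562,297),(343,398)),("vialcap",(279,294),(486,303)),("dropper",(339,238),(534,314)),("lens",(252,330),(424,262))]:
    print(n,*tri(A,f(*a),B,f(*b)))
for n,a,z in [("stand near",(284,412),88),("stand far",(320,498),88),("foot",(306,497),0),("beaker base",(405,440),0),("clevis",(391,270),62),("base corner",(205,362),12),("base front left",(250,415),0),("base right",(425,297),12)]:
    print(n,onz(A,f(*a),z))
im=d["scene"]["image"]; c1=cv2.resize(im[140:280,115:285],None,fx=3,fy=3,interpolation=cv2.INTER_CUBIC)[:, :510]
c2=cv2.resize(im[250:350,155:235],None,fx=3.5,fy=4.2,interpolation=cv2.INTER_CUBIC)
save("crop1.png",np.hstack([c1,c2[:420]]));print(c1.shape,c2.shape)
```

```text
tbar [671.15842176  64.41452166  94.22589896] 4.176862548428233
knobtop [662.42358555 128.72493489  74.10178532] 5.8014721558279145
bottlecap [440.67922229  48.18774982 210.09102855] 6.179514210451878
brown [439.17031597 -67.75389505  81.78127129] 0.2824173721511055
vialcap [723.00603649 239.21639587  54.1739741 ] 0.8056143489900585
dropper [747.19666626 109.36029495  84.91566497] 0.30958079949652306
lens [635.78830384 333.30321882 103.30088481] 0.6373764403177947
stand near [503.43668408 370.29989333  88.        ]
stand far [376.33457659 405.62961725  88.        ]
foot [437.3432093  388.77469638   0.        ]
beaker base [428.5255266  235.64067969   0.        ]
clevis [656.96135689  76.28779937  62.        ]
base corner [706.5149552  380.01871765  12.        ]
base front left [5.92076245e+02 3.75752858e+02 1.13686838e-13]
base right [617.72705079  37.22563993  12.        ]
(420, 510, 3) (420, 280, 3)
```

View pics/crop1.png

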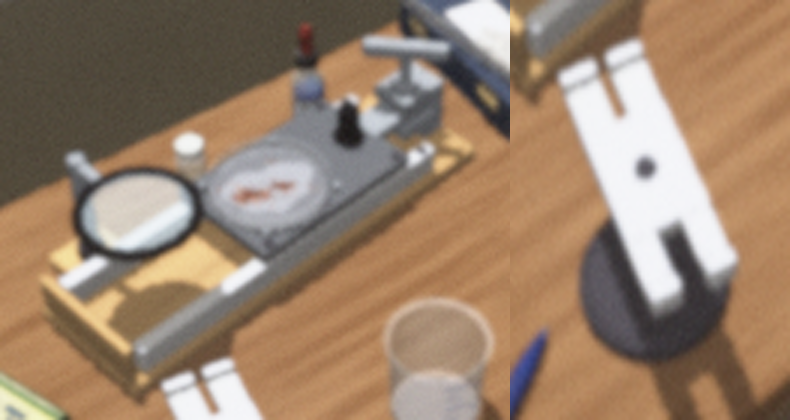

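The close crop confirms the pin: steel T in the grey clevis at crop (405,60). On the stand, the wide notch is the lower one, at the robot-side end (crop 675,250); the narrow notch is at the far end, (615,95).

Run:
```python
from h import *
import pickle
d=pickle.load(open("d0.pkl","rb")); A=cam(d["scene"])
for u in [(363,45),(448,50)]: print(onz(A,(u[0]/3+115,u[1]/3+140),104))
for u in [(675-510,280)]: print("notch",onz(A,(u[0]/3.5+155,u[1]/4.2+250),88))
print(np.round(d["wrist"]["hand_eye"],3), d["wrist"]["cx"],d["wrist"]["cy"])
```

```text
[690.64057427  93.79439641 104.        ]
[644.48420768  44.31132099 104.        ]
notch [382.57035282 406.88758179  88.        ]
[[ 1.00000e-03 -9.58000e-01 -2.85000e-01  7.16160e+01]
 [ 1.00000e+00  0.00000e+00  0.00000e+00  7.35000e-01]
 [-0.00000e+00 -2.85000e-01  9.58000e-01 -1.33606e+02]
 [ 0.00000e+00  0.00000e+00  0.00000e+00  1.00000e+00]] 256.0416284456831 189.48454194057285
```

```bash
python3 -m handwheel '[[[40,55,20,0,0,3.5,0.6],[55,58,10,0,0,3.5,0.6],[55,58,8,0,0,3.5,0.6],[55,58,8,0,0,3.5,0.6],[58,58,4,0,0,3.5,0.6],[58,58,0,0,0,3.5,0.6],[58,58,0,0,0,3.5,0.6],[50,50,0,0,0,3.5,0.6]]]'
```

```text
time_s: 1.15
eef_pos: [506.9, -136.0, 280.1]
ee_rot: [0.0, 0.919, 0.395, -0.0]
force: [0.4, -1.4, 0.4]
grip_width: 0.8
grip_force: 0.0
```

```bash
python3 -m handwheel '[[[35,45,0,0,0,0,0.4],[40,50,0,0,0,0,0.4],[40,50,0,0,0,0,0.4],[30,40,0,0,0,0,0.4],[0,0,0,0,0,0,0.4],[0,0,0,0,0,0,0.4]]]'
python3 - <<'E'
from h import *
import pickle
s=sense(); c=capture("wrist"); pickle.dump((s,c),open("w1.pkl","wb")); C=cam(c,s)
print(s["eef_pos"],s["joints"])
for P in [(667,69,104),(690,94,104),(644,44,104),(659,133,78)]: print(proj(C,P))
b=capture("side")["image"]
save("w1.png",np.hstack([c["image"][:384],cv2.resize(b,(288,216))[:, :288] if 0 else b[:384,:288]]))
E
```

```text
time_s: 1.9
eef_pos: [648.6, 44.5, 279.8]
ee_rot: [-0.0, 0.919, 0.394, -0.0]
force: [0.8, -0.3, 0.4]
grip_width: 0.701
grip_force: 0.0
[648.6426024   44.5218758  279.80269673] [-1.11223971e-01  5.85356785e-01  9.88023842e-01 -2.31601860e-04
  1.56900376e+00  6.50117787e-01]
[252.65796552 145.80586621]
[252.01866927 114.5274474 ]
[253.25816051 175.17120428]
[210.27188151 107.92634871]
```

View pics/w1.png

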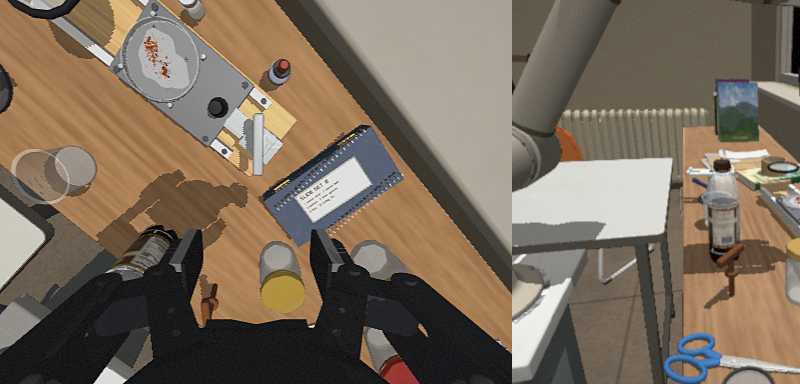

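The wrist view shows the steel T-bar from about (260,114) to (258,175), the knob top at (217,105), the dropper at (280,70) and the bottle at lower left. The bottle is clear of the fingers.

```bash
python3 -m handwheel '[[[11,10,-25,0,0,0,0.4],[11,10,-25,0,0,0,0.4],[0,0,-10,0,0,0,0.4],[0,0,0,0,0,0,0.4],[0,0,0,0,0,0,0.4]]]'
cat > bar.py <<'E'
from h import *
import pickle
def bar(im,cx,cy,w,h,lo=140):
    g=im[cy-h:cy+h,cx-w:cx+w].astype(int)
    m=((g.min(2)>lo)&(g.max(2)-g.min(2)<35)).astype(np.uint8)
    n,l,st,ce=cv2.connectedComponentsWithStats(m)
    out=[]
    for i in range(1,n):
        if st[i,4]>60:
            r=cv2.minAreaRect(np.argwhere(l==i)[:,::-1].astype(np.float32)); out.append((st[i,4],np.round(np.array(r[0])+[cx-w,cy-h],1),np.round(r[1],1),round(r[2],1)))
    return out
E
python3 - <<'E'
from bar import *
s=sense(); c=capture("wrist"); pickle.dump((s,c),open("w2.pkl","wb")); C=cam(c,s)
s1,c1=pickle.load(open("w1.pkl","rb")); C1=cam(c1,s1)
p=proj(C,(671,65,104)); print(s["eef_pos"],p)
print(bar(c1["image"],259,145,25,50)); 
print(bar(c["image"],int(p[0]),int(p[1]),35,70))
x,y=p.astype(int)
a=cv2.resize(c1["image"][75:195,190:290],None,fx=4,fy=4,interpolation=cv2.INTER_NEAREST)
b=cv2.resize(c["image"][max(0,y-120):y+120,x-100:x+100],None,fx=2,fy=2,interpolation=cv2.INTER_NEAREST)
print(x-100,max(0,y-120)); save("w12.png",np.hstack([a,b]))
E
```

```text
time_s: 2.62
eef_pos: [671.0, 64.2, 221.7]
ee_rot: [0.001, 0.919, 0.393, 0.001]
force: [-0.1, 0.2, 0.8]
grip_width: 0.693
grip_force: 0.0
[670.95713223  64.1974694  221.73995103] [254.98891046 185.50244514]
[(np.int32(86), array([239.5, 100.5]), array([11., 11.]), 90.0), (np.int32(134), array([260.9,  98.7]), array([21.4,  9.3]), 40.6), (np.int32(346), array([241., 128.]), array([14., 40.]), 0.0), (np.int32(975), array([268., 144.]), array([60., 28.]), 90.0)]
[(np.int32(70), array([235.2, 119.1]), array([11.7, 18.6]), 38.7), (np.int32(236), array([258.3, 123.8]), array([26.2, 10.6]), 39.8), (np.int32(518), array([231.7, 152.6]), array([26.5, 24.2]), 38.7), (np.int32(1154), array([267. , 176.5]), array([34., 55.]), 0.0), (np.int32(83), array([240.2, 175.3]), array([11. , 11.4]), 36.9)]
154 65
```

View pics/w12.png

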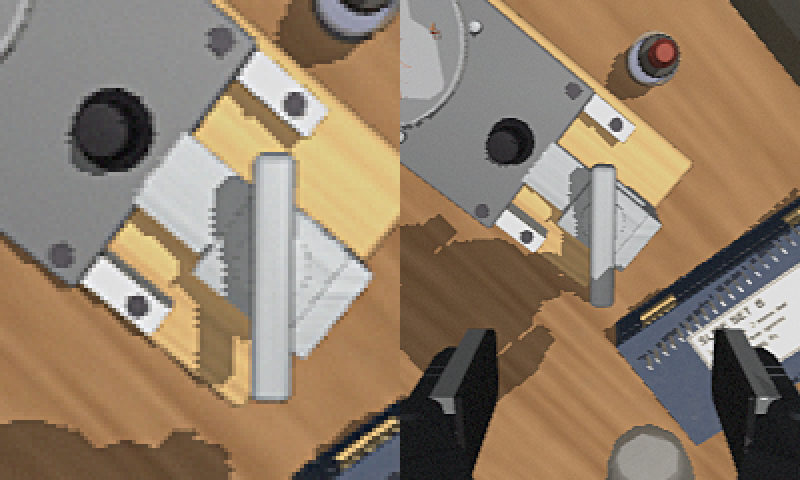

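Left panel is view 1: T-bar from (275,155) to (270,400) in the crop. Right panel is view 2: from (603,166) to (602,305). The knob is the black disc at (105,128) and (508,141). I triangulate these.

Run:
```python
from bar import *
s2,c2=pickle.load(open("w2.pkl","rb"));s1,c1=pickle.load(open("w1.pkl","rb")); C1=cam(c1,s1);C2=cam(c2,s2)
for n,a,b in [("far end",(258.7,113.8),(255.3,148)),("near end",(257.5,175),(255,217.5)),("centre",(258.1,144.4),(255.2,182.8)),("knob",(215.2,107),(208,135.5)),("screw r",(263.5,100.8),(262,127)),("screw l",(224.5,151),(217,183.5))]:
    print(n,*tri(C1,a,C2,b))
a,b=[onz(C2,u,107) for u in [(255.3,148),(255,217.5)]]; print((a+b)/2,np.degrees(np.arctan2(*(a-b)[1::-1])),np.linalg.norm(a-b))
a,b=[onz(C1,u,107) for u in [(258.7,113.8),(257.5,175)]]; print((a+b)/2,np.degrees(np.arctan2(*(a-b)[1::-1])),np.linalg.norm(a-b))
q=s2["ee_rot"];print(R.from_quat([q[1],q[2],q[3],q[0]]).as_matrix())
print(onz(C2,(208,135.5),78))
```

```text
far end [695.49771788  89.68247126  97.50317274] 0.7681801767684953
near end [646.96573306  39.88481583  99.29526532] 0.06996604263507895
centre [671.86855727  65.39532798  97.43825633] 0.31909964866421925
knob [661.15401904 132.10327883  45.54162428] 2.0306100026771383
screw r [711.26205279  95.66277794  33.22282018] 0.033662322628723006
screw l [627.86500338  85.04889758  41.01008029] 0.5229604852967095
[672.67251476  66.53229835 107.        ] 46.08192983617954 67.71528368449134
[672.00996071  65.44380173 107.        ] 45.4071700102247 67.83782959414485
[[ 6.90387742e-01  7.23436566e-01  2.07382184e-03]
 [ 7.23438427e-01 -6.90388869e-01 -2.26175875e-04]
 [ 1.26811962e-03  1.65643146e-03 -9.99997824e-01]]
[667.8007497  129.61080695  78.        ]
```

```bash
python3 -m handwheel '[[[1,2,-35,0,0,0,0.4],[0,0,-35,0,0,0,0.4],[0,0,0,0,0,0,0.3],[0,0,0,0,0,0,0.3],[0,0,0,0,0,0,0.3]]]'
python3 - <<'E'
from bar import *
s=sense(); c=capture("wrist"); pickle.dump((s,c),open("w3.pkl","wb")); C=cam(c,s)
p=proj(C,(672,66,104)); print(s["eef_pos"],p)
x,y=p.astype(int); g=c["image"]
y0=max(0,y-140); save("w3.png",np.hstack([cv2.resize(g[y0:y0+260,x-90:x+90],None,fx=2.2,fy=2.2,interpolation=cv2.INTER_NEAREST), cv2.resize(capture("side")["image"][150:280,230:400],None,fx=2.3,fy=4.4)[:572]]))
print(x-90,y0)
E
```

```text
time_s: 3.3
eef_pos: [672.6, 66.8, 152.3]
ee_rot: [0.001, 0.919, 0.394, 0.001]
force: [0.2, -0.8, -0.0]
grip_width: 0.65
grip_force: 0.0
[672.56853755  66.75472126 152.26560934] [255.67224764 214.02657588]
165 74
```

View pics/w3.png

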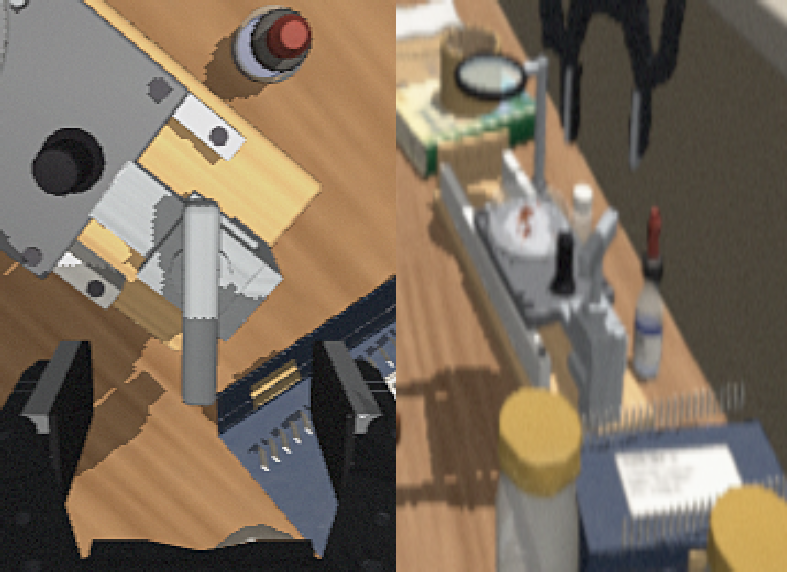

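The close view shows the bar from crop (202,204) to (199,403), centred between the pads at x of about 202. The side view shows the open fingers above the bar, clear of everything.

Run:
```python
from bar import *
s2,c2=pickle.load(open("w2.pkl","rb"));s1,c1=pickle.load(open("w1.pkl","rb"));s3,c3=pickle.load(open("w3.pkl","rb")); C1=cam(c1,s1);C2=cam(c2,s2);C3=cam(c3,s3)
f,n=(256.8,167),(255.5,257)
for z in (94,98,102,107):
    a,b=onz(C3,f,z),onz(C3,n,z); print(z,(a+b)/2,np.linalg.norm(a-b),np.degrees(np.arctan2(*(a-b)[1::-1])))
print(tri(C1,(258.7,113.8),C3,f),tri(C1,(257.5,175),C3,n))
print("knob",tri(C1,(214,107.7),C3,(165+60/2.2,74+167/2.2)),onz(C3,(165+60/2.2,74+167/2.2),78))
```

```text
94 [669.40349291  62.76507158  94.        ] 72.29107751223313 45.64540670569722
98 [670.48854876  63.92382857  98.        ] 70.78514255430883 45.645406705697184
102 [671.57360461  65.08258556 102.        ] 69.27920759638447 45.645406705697226
107 [672.92992443  66.53103179 107.        ] 67.39678889897905 45.64540670569723
(array([695.68689955,  89.54969332, 100.6262236 ]), np.float64(0.2500286247743949)) (array([647.4312398 ,  40.42002269, 102.21751352]), np.float64(0.038114461540553125))
knob (array([660.47094617, 131.38057371,  57.98398814]), np.float64(1.680694158997346)) [666.07166423 129.50685212  78.        ]
```

```bash
python3 -m handwheel '[[[-1,-1,-30,0,0,0,0.3],[0,0,-26,0,0,0,0.3],[0,0,-10,0,0,0,0.3],[0,0,0,0,0,0,0.3],[0,0,0,0,0,0,-1],[0,0,0,0,0,0,-1],[0,0,0,0,0,0,-1],[0,0,0,0,0,0,-1]]]' 40
python3 -m handwheel '[[[0,0,0,0,0,0,-1],[0,0,0,0,0,0,-1],[0,0,0,0,0,0,-1]]]' 60
```

```text
time_s: 4.4
eef_pos: [671.2, 65.8, 85.1]
ee_rot: [0.0, 0.919, 0.394, 0.001]
force: [0.3, 0.2, 4.6]
grip_width: 0.133
grip_force: 39.8
time_s: 4.78
eef_pos: [671.3, 65.8, 85.1]
ee_rot: [0.0, 0.919, 0.394, 0.001]
force: [-0.8, -0.2, 7.0]
grip_width: 0.126
grip_force: 59.8
```

```bash
python3 -m handwheel '[[[0,0,4,0,0,0,-1],[0,0,6,0,0,0,-1],[0,0,10,0,0,0,-1]]]'; python3 -m handwheel '[[[0,0,15,0,0,0,-1],[0,0,20,0,0,0,-1],[0,0,20,0,0,0,-1],[0,0,25,0,0,0,-1],[0,0,25,0,0,0,-1],[0,0,10,0,0,0,-1],[0,0,0,0,0,0,-1]]]'
python3 - <<'E'
from bar import *
s=sense(); c=capture("wrist"); d=capture("side"); e=capture("scene"); pickle.dump((s,c,d,e),open("w4.pkl","wb"))
print(s["eef_pos"],s["joints"])
P=s["eef_pos"]+[0,0,-20]; u,v=proj(cam(d),P).astype(int); a,b=proj(cam(e),P).astype(int);print(u,v,a,b)
save("w4.png",np.hstack([cv2.resize(d["image"][v-90:v+110,u-60:u+70],None,fx=2.5,fy=2.5),cv2.resize(e["image"][max(a*0,b-80):b+120,a-80:a+80],None,fx=2.5,fy=2.5)]))
E
```

```text
time_s: 5.15
eef_pos: [670.7, 65.8, 104.3]
ee_rot: [-0.0, 0.919, 0.394, -0.0]
force: [0.4, 0.3, -0.5]
grip_width: 0.129
grip_force: 59.0
time_s: 6.02
eef_pos: [670.9, 65.8, 219.7]
ee_rot: [0.0, 0.919, 0.394, 0.0]
force: [0.2, -0.1, -0.9]
grip_width: 0.128
grip_force: 59.0
[670.94738848  65.8497298  219.66487178] [-7.55478569e-02  6.69085574e-01  1.00200365e+00  9.48988936e-06
  1.46957414e+00  6.85804048e-01]
322 160 251 121
```

View pics/w4.png

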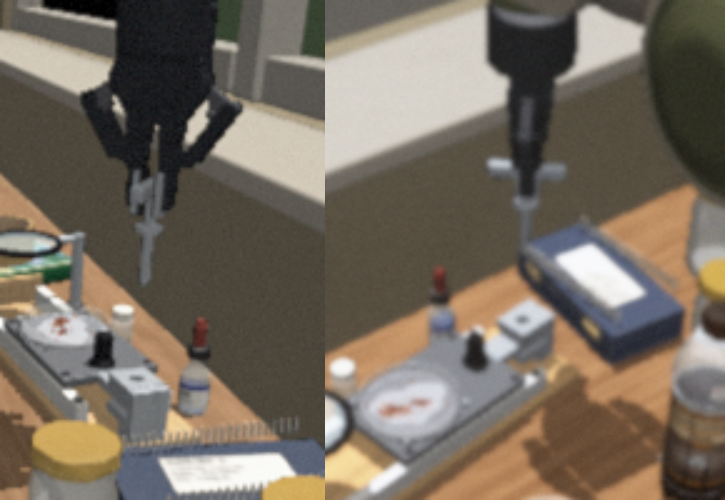

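The pin is out and hangs upright in the grip, tip at side crop (147,283). Nothing else has moved. I carry it towards the stand and measure the notch from there.

```bash
python3 -m handwheel '[[[-25,25,5,0,0,0,-1],[-40,40,5,0,0,0,-1],[-40,40,0,0,0,0,-1],[-40,40,0,0,0,0,-1],[-40,40,0,0,0,0,-1],[-40,40,0,0,0,0,-1],[-40,40,0,0,0,0,-1],[-30,30,0,0,0,0,-1]]]'; python3 -m handwheel '[[[0,0,0,0,0,0,-1],[0,0,0,0,0,0,-1]]]'
python3 - <<'E'
from bar import *
_,_,d,e=pickle.load(open("w4.pkl","rb")); print("tip",tri(cam(d),(320.8,183.2),cam(e),(251.8,140.2)))
s=sense(); c=capture("wrist"); pickle.dump((s,c),open("w5.pkl","wb")); C=cam(c,s); print(s["eef_pos"],proj(C,(403,398,88)))
E
```

```text
time_s: 7.18
eef_pos: [373.9, 362.0, 228.6]
ee_rot: [0.0, 0.919, 0.394, -0.001]
force: [1.1, 0.6, -1.2]
grip_width: 0.13
grip_force: 58.9
time_s: 7.42
eef_pos: [376.1, 360.5, 228.8]
ee_rot: [0.0, 0.919, 0.394, -0.0]
force: [0.1, 0.1, -1.1]
grip_width: 0.129
grip_force: 59.0
tip (array([669.69525657,  64.40873114, 148.56853143]), np.float64(3.4915551041302866))
[376.09065339 360.50652305 228.75449139] [249.28235355 134.94633523]
```

```bash
python3 -m handwheel '[[[-10,45,0,0,0,0,-1],[0,0,0,0,0,0,-1],[0,0,0,0,0,0,-1]]]'
python3 - <<'E'
from bar import *
s=sense(); c=capture("wrist"); pickle.dump((s,c),open("w6.pkl","wb"))
s5,c5=pickle.load(open("w5.pkl","rb")); out=[]
for S,c in((s5,c5),(s,c)):
    C=cam(c,S); p=proj(C,(403,398,88)).astype(int); x0,y0=max(0,p[0]-80),max(0,p[1]-110); print(S["eef_pos"],p,x0,y0)
    g=c["image"]; out.append(cv2.resize(g[y0:y0+230,x0:x0+160],None,fx=2.5,fy=2.5,interpolation=cv2.INTER_NEAREST))
h=min(o.shape[0] for o in out); save("w56.png",np.hstack([o[:h] for o in out]))
E
```

```text
time_s: 7.85
eef_pos: [366.5, 405.0, 228.8]
ee_rot: [0.0, 0.919, 0.393, -0.0]
force: [0.5, -0.4, -1.1]
grip_width: 0.131
grip_force: 59.0
[376.09065339 360.50652305 228.75449139] [249 134] 169 24
[366.46845505 405.02073468 228.82551903] [286 160] 206 50
```

View pics/w56.png

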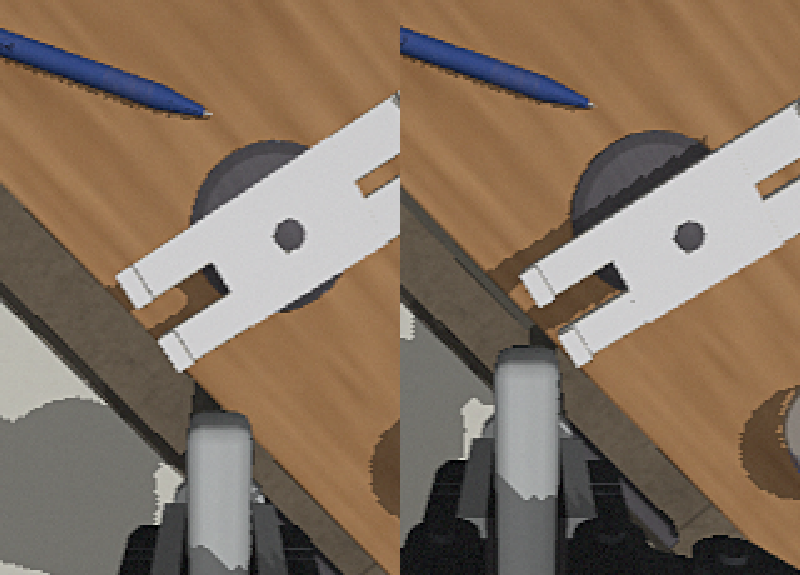

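Both views show the plate. The screw is at (289,235) and (690,236). The wide notch's inner end is at about (218,278) and (619.5,276), and its mouth at about (150,322) and (548.5,321.5).

Run:
```python
from bar import *
s5,c5=pickle.load(open("w5.pkl","rb"));s6,c6=pickle.load(open("w6.pkl","rb"));C5=cam(c5,s5);C6=cam(c6,s6)
f5=lambda u,v:(169+u/2.5,24+v/2.5); f6=lambda u,v:(206+(u-400)/2.5,50+v/2.5)
# refine corners of the plate from a mask: long edges
for n,a,b in [("screw",(289,235),(690,236)),("inner",(218,278),(619.5,276)),("mouth",(149.5,323),(549.5,321.5)),("outer up",(118,272),(519,274)),("outer lo",(183,372),(577,369))]:
    p,e=tri(C5,f5(*a),C6,f6(*b)); print(n,p.round(1),round(e,1),onz(C5,f5(*a),88)[:2].round(1),onz(C6,f6(*b),88)[:2].round(1))
for C,c in((C5,c5),(C6,c6)):
    g=c["image"].astype(int); m=((g.min(2)>185)&(g.max(2)-g.min(2)<25)).astype(np.uint8)
    p=proj(C,(420,394,88)).astype(int)
    n,l,st,ce=cv2.connectedComponentsWithStats(m); k=l[p[1],p[0]]
    q=[onz(C,(x,y),88)[:2] for y,x in np.argwhere(l==k)]; r=cv2.minAreaRect(np.array(q,np.float32)); print(k,st[k],r)
```

```text
screw [439.1 386.3  90. ] 0.3 [439.1 386. ] [439.4 385.8]
inner [408.1 393.3  89.2] 0.6 [407.8 393.1] [408.4 393.1]
mouth [375.5 399.2  89.8] 0.7 [375.5 399.2] [374.9 398.7]
outer up [380.1 421.9  87.5] 1.4 [380.9 422. ] [379.5 421.8]
outer lo [369.5 374.8  84.6] 1.9 [371.1 375.5] [369.1 375.6]
8 [ 223   63  125  104 4848] ((439.18426513671875, 386.7441711425781), (45.75680160522461, 114.61614990234375), 78.30294036865234)
11 [ 260   92  123  104 4546] ((435.0936584472656, 387.6075134277344), (46.35334014892578, 122.85912322998047), 78.77180480957031)
```

```bash
python3 -m handwheel '[[[17,-5,-10,0,0,0,-1],[17,-5,-25,0,0,0,-1],[0,0,0,0,0,0,-1],[0,0,0,0,0,0,-1]]]'
python3 - <<'E'
from bar import *
s5,c5=pickle.load(open("w5.pkl","rb"));C5=cam(c5,s5)
P=onz(C5,(169+220/2.5,24+425/2.5),s5["eef_pos"][2]+22); q=s5["ee_rot"]; M=R.from_quat([q[1],q[2],q[3],q[0]]).as_matrix()
print("bar end in tool",M.T@(P-s5["eef_pos"]))
s=sense(); d=capture("side"); e=capture("scene"); C=cam(e); pickle.dump((s,d,e),open("w7.pkl","wb"))
P=s["eef_pos"]; print(P,M)
for z in(-69,-23): print(proj(C,P+[0,0,z]),proj(cam(d),P+[0,0,z]))
u,v=proj(C,P+[0,0,-70]).astype(int); print(u,v); 
a,b=proj(cam(d),P+[0,0,-70]).astype(int)
save("w7.png",np.hstack([cv2.resize(e["image"][v-70:v+60,u-60:u+60],None,fx=4,fy=4,interpolation=cv2.INTER_CUBIC),cv2.resize(d["image"][b-70:b+60,a-40:a+40],None,fx=4,fy=4,interpolation=cv2.INTER_CUBIC)]))
E
```

```text
time_s: 8.4
eef_pos: [400.2, 395.7, 194.7]
ee_rot: [-0.0, 0.919, 0.394, 0.0]
force: [0.6, -0.0, -0.8]
grip_width: 0.127
grip_force: 58.9
bar end in tool [ 36.1384054    0.60924831 -22.02650705]
[400.19407161 395.68229751 194.7449734 ] [[ 6.89863156e-01  7.23939669e-01 -4.26487110e-04]
 [ 7.23939422e-01 -6.89863278e-01 -6.09139221e-04]
 [-7.35197842e-04  1.11471873e-04 -9.99999724e-01]]
[200.59605291 293.84318225] [185.32064607 157.51416754]
[199.21269046 277.27846438] [184.39435852 141.47743551]
200 294
```

View pics/w7.png

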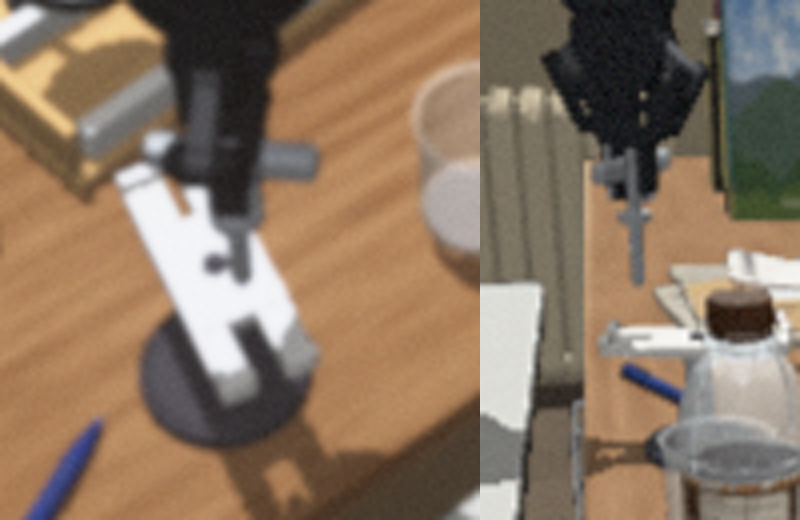

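Pin tip is at scene (200.3,294.5) against a predicted (200.6,293.8), so the grip offset is under 2 mm. Descending.

```bash
python3 -m handwheel '[[[-0.5,-2,-20,0,0,0,-1],[0,0,-15,0,0,0,-1],[0,0,-6,0,0,0,-1],[0,0,-6,0,0,0,-1]]]'; python3 -m handwheel '[[[0,0,-8,0,0,0,-1],[0,0,-10,0,0,0,-1],[0,0,-8,0,0,0,-1],[0,0,-4,0,0,0,-1],[0,0,0,0,0,0,-1]]]'
```

```text
time_s: 9.0
eef_pos: [399.5, 394.1, 147.3]
ee_rot: [-0.0, 0.919, 0.394, 0.0]
force: [0.2, 0.4, -0.8]
grip_width: 0.131
grip_force: 58.9
time_s: 9.62
eef_pos: [399.3, 393.8, 117.0]
ee_rot: [0.0, 0.919, 0.394, -0.0]
force: [-0.2, -0.2, -0.6]
grip_width: 0.127
grip_force: 58.9
```

```bash
python3 -m handwheel '[[[0,0,-3,0,0,0,-1],[0,0,0,0,0,0,-1]]]'; python3 -m handwheel '[[[0,0,-2,0,0,0,-1],[0,0,0,0,0,0,-1]]]';  python3 -m handwheel '[[[0,0,-1,0,0,0,-1],[0,0,0,0,0,0,-1]]]'
```

```text
time_s: 9.88
eef_pos: [399.3, 393.8, 114.1]
ee_rot: [0.0, 0.919, 0.394, -0.0]
force: [-0.4, -0.7, -0.8]
grip_width: 0.132
grip_force: 58.9
time_s: 10.12
eef_pos: [399.3, 393.8, 112.1]
ee_rot: [0.0, 0.919, 0.394, -0.0]
force: [-0.3, 0.2, -0.8]
grip_width: 0.133
grip_force: 58.9
time_s: 10.38
eef_pos: [399.4, 393.9, 111.2]
ee_rot: [-0.0, 0.919, 0.394, 0.0]
force: [-0.8, 0.2, -1.8]
grip_width: 0.132
grip_force: 59.1
```

```bash
python3 -m handwheel '[[[0,0,-0.8,0,0,0,-1],[0,0,0,0,0,0,-1]]]'; python3 -m handwheel '[[[0,0,-0.8,0,0,0,-1],[0,0,0,0,0,0,-1]]]'
```

```text
time_s: 10.62
eef_pos: [399.5, 393.9, 111.1]
ee_rot: [-0.0, 0.919, 0.394, 0.0]
force: [-1.7, -2.4, 5.5]
grip_width: 0.124
grip_force: 59.9
time_s: 10.88
eef_pos: [399.5, 394.0, 111.0]
ee_rot: [-0.0, 0.919, 0.394, 0.001]
force: [-3.1, -2.4, 12.3]
grip_width: 0.129
grip_force: 60.8
```

Contact at TCP z = 111, exactly where the collar should sit. I relax and release.

```bash
python3 -m handwheel '[[[0,0,1.2,0,0,0,-1],[0,0,0,0,0,0,-0.7],[0,0,0,0,0,0,-0.6],[0,0,0,0,0,0,-0.4],[0,0,0,0,0,0,-0.1],[0,0,0,0,0,0,0.1],[0,0,0,0,0,0,0.2]]]' 20; python3 -m handwheel '[[[0,0,8,0,0,0,0.2],[0,0,25,0,0,0,0.2],[0,0,50,0,0,0,0.2],[0,0,40,0,0,0,0.2],[-12,-12,20,0,0,0,0.2],[0,0,0,0,0,0,0.2],[0,0,0,0,0,0,0.2]]]'
python3 - <<'E'
from bar import *
s=sense(); c=capture("wrist"); d=capture("side"); e=capture("scene"); pickle.dump((s,c,d,e),open("w8.pkl","wb"))
C=cam(c,s); 
u,v=proj(C,(400,394,107)).astype(int); print(s["eef_pos"],u,v)
a,b=proj(cam(e),(400,394,107)).astype(int)
y0=max(0,v-90)
W=cv2.resize(c["image"][y0:y0+190,u-75:u+75],None,fx=2.6,fy=2.6,interpolation=cv2.INTER_CUBIC); S=cv2.resize(e["image"][b-60:b+60,a-50:a+50],None,fx=4,fy=4,interpolation=cv2.INTER_CUBIC)
h=min(W.shape[0],S.shape[0]); print(u-75,y0,a-50,b-60); save("w8.png",np.hstack([W[:h],S[:h]]))
E
```

```text
time_s: 11.75
eef_pos: [399.4, 393.9, 110.8]
ee_rot: [-0.0, 0.919, 0.394, -0.0]
force: [-0.2, -0.2, -0.4]
grip_width: 0.598
grip_force: 0.0
time_s: 12.62
eef_pos: [387.4, 381.9, 252.9]
ee_rot: [0.0, 0.919, 0.394, -0.001]
force: [1.1, 0.0, -0.9]
grip_width: 0.602
grip_force: 0.0
[387.35889896 381.87628673 252.92072345] 256 162
181 72 151 239
```

View pics/w8.png

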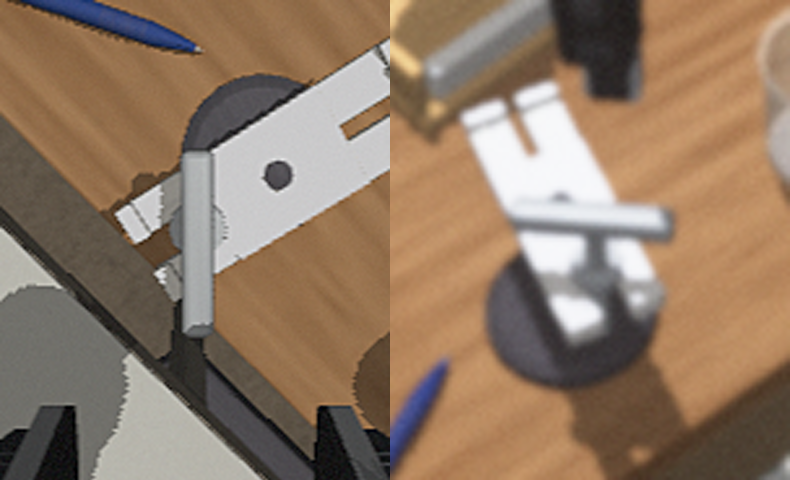

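The pin stands upright in the wide notch, collar on the plate inside the lips (wrist crop 197,230), and is released. I go to the knob, turning tool x along the viewer's y.

```bash
python3 -m handwheel '[[[30,-30,0,0,0,5.5,0.2],[36,-40,0,0,0,6.5,0.2],[36,-42,0,0,0,6.5,0.2],[36,-42,0,0,0,6.5,0.2],[36,-42,0,0,0,6.5,0.2],[36,-42,-5,0,0,6.5,0.2],[36,-42,-10,0,0,6.5,0.2],[36,-40,-15,0,0,6.5,0.2]]]'; python3 -m handwheel '[[[0,0,0,0,0,0,0.2],[0,0,0,0,0,0,0.2],[0,0,0,0,0,0,0.2]]]'
cat > knob.py <<'E'
from bar import *
def knob(C,im,P,z=78):
    u,v=proj(C,(*P,z)); x,y=int(u),int(v); w=28
    g=im[max(0,y-w):y+w,x-w:x+w].max(2); 
    m=(g<60).astype(np.uint8); n,l,st,ce=cv2.connectedComponentsWithStats(m); k=1+st[1:,4].argmax()
    return np.array([x-w,max(0,y-w)])+ce[k],st[k],(x,y)
E
python3 - <<'E'
from knob import *
s=sense(); c=capture("wrist"); pickle.dump((s,c),open("w9.pkl","wb")); C=cam(c,s); print(s["eef_pos"],s["ee_rot"],-C[1].T@C[2])
k,st,p=knob(C,c["image"],(663,130)); print(k,st,p,onz(C,k,78),onz(C,k,65))
x,y=k.astype(int); print(c["image"][y,x-22:x+23,:].max(1)); print(c["image"][y-22:y+23,x,:].max(1))
E
```

```text
time_s: 13.78
eef_pos: [670.6, 60.3, 222.9]
ee_rot: [-0.0, 0.659, 0.752, -0.0]
force: [1.1, 0.9, -0.3]
grip_width: 0.601
grip_force: 0.0
time_s: 14.15
eef_pos: [669.0, 63.1, 224.4]
ee_rot: [0.0, 0.66, 0.752, 0.0]
force: [-0.9, -0.1, -0.3]
grip_width: 0.597
grip_force: 0.0
[669.04112213  63.06232785 224.42884615] [2.60903891e-04 6.59721598e-01 7.51509990e-01 2.84693113e-04] [658.6935645  134.11894935 358.03276562]
[258.8553719  111.46280992] [ 18  16  22  24 242] (259, 112) [662.22426413 131.06110374  78.        ] [662.38817029 130.91914894  65.        ]
[155 157 155 157 157 159 159 132  78  84  93  95  79  25  29  28  35  61
  72  69  70  72  72  73  73  75  78  79  81  81  88  74  28  25  26  90
 151 168 165 166 167 166 166 166 166]
[161 161 162 161 163 161 161 162 160 164 176  78  28  40  35  26  66  75
  74  76  73  71  72  70  72  74  73  70  70  73  76  34  16  34  25 138
 171 159 153 201 235 234 232 232 232]
```

```bash
python3 -m handwheel '[[[-2,24,-35,0,0,0,0.2],[-2,24,-35,0,0,0,0.2],[0,0,0,0,0,0,0.2],[0,0,0,0,0,0,0.2]]]'
python3 - <<'E'
from knob import *
s=sense(); c=capture("wrist"); C=cam(c,s); print(s["eef_pos"])
x,y=np.round(proj(C,(664,130.5,78))).astype(int); print(x,y)
im=c["image"]
for o in(-3,3): print(im[y+o,x-25:x+26,:].max(1)); print(im[y-28:y+28,x+o,:].max(1))
s9,c9=pickle.load(open("w9.pkl","rb")); C9=cam(c9,s9)
def disc(im,x,y):
    g=im.max(2); m=((g>45)&(g<105)&(im.max(2).astype(int)-im.min(2)<30)).astype(np.uint8)[y-25:y+25,x-25:x+25]; m=cv2.morphologyEx(m,cv2.MORPH_OPEN,np.ones((5,5),np.uint8))
    n,l,st,ce=cv2.connectedComponentsWithStats(m); k=l[25,25]; return ce[k]+[x-25,y-25],st[k]
a,sa=disc(c9["image"],261,112); b,sb=disc(im,x,y); print(a,sa,b,sb); print(tri(C9,a,C,b)); print(onz(C9,a,78),onz(C,b,78))
E
```

```text
time_s: 14.7
eef_pos: [665.9, 109.6, 155.7]
ee_rot: [0.001, 0.66, 0.751, 0.001]
force: [1.0, 0.1, 1.4]
grip_width: 0.601
grip_force: 0.0
[665.94391663 109.62940096 155.68595635]
258 175
[ 90  90  86  88  86  89  89  89  89  91  79  42  20  26  19  49  63  58
  58  58  59  62  61  64  65  65  68  69  67  72  72  55  19  27  21  22
  18 120 165 156 154 154 153 154 156 153 154 154 154 155 154]
[152 150 153 150 156 166  68  27  33  42  46  36  18  22  19  22  20  28
  31  65  71  63  67  65  63  61  61  59  65  28  31  29  34  28  28  27
  20  61 144 135 130 132 132 132 128 127 116 232 221 219 218 218 218 216
 218 218]
[ 89  88  87  88  91  88  88  87  86  88  85  88  91  93  72  16  30  27
  36  23  36  31  29  35  35  32  28  35  31  29  33  33  24  30  72  86
 126 161 156 152 153 153 153 155 154 153 152 154 155 152 154]
[152 152 152 151 157 159 152  12  35  37  40  37  29  24  11  28  23  30
  31  40  77  73  73  70  71  67  76  22  27  33  36  31  30  24  37  28
  36  92 143 131 130 130 132 130 123 203 231 223 221 221 220 221 220 220
 219 219]
[260.         112.21052632] [ 17  18  15  15 190] [256.672 170.512] [ 17  16  15  10 125]
(array([663.45666957, 130.2859839 ,  62.50247654]), np.float64(0.4845813586482219))
[663.43571327 130.50606367  78.        ] [662.68090703 133.71700106  78.        ]
```

```bash
python3 -m handwheel '[[[-3,11,-20,0,0,0,0.2],[0,10,-30,0,0,0,0.2],[0,0,-28,0,0,0,0.2],[0,0,-10,0,0,0,0.2],[0,0,-5,0,0,0,0.2],[0,0,0,0,0,0,0.2]]]'; python3 -m handwheel '[[[0,0,0,0,0,0,-0.3],[0,0,0,0,0,0,-1],[0,0,0,0,0,0,-1],[0,0,0,0,0,0,-1],[0,0,0,0,0,0,-1]]]' 25
```

```text
time_s: 15.5
eef_pos: [662.9, 130.6, 61.8]
ee_rot: [0.001, 0.66, 0.751, 0.0]
force: [0.3, 1.0, -1.1]
grip_width: 0.602
grip_force: 0.0
time_s: 16.12
eef_pos: [664.0, 130.9, 61.9]
ee_rot: [0.002, 0.66, 0.751, 0.002]
force: [6.8, 1.6, -0.6]
grip_width: 0.195
grip_force: 28.5
```

```bash
python3 -m handwheel '[[[1,0,0,0,0,0,-1],[-0.3,2,0,0,0,0,-1],[-0.5,4,0,0,0,0,-1],[-0.8,6,0,0,0,0,-1],[-0.8,6,0,0,0,0,-1],[-0.5,4,0,0,0,0,-1],[0,0,0,0,0,0,-1]]]'
```

```text
time_s: 17.0
eef_pos: [661.2, 153.5, 61.8]
ee_rot: [0.001, 0.66, 0.751, 0.001]
force: [3.6, 2.1, 5.4]
grip_width: 0.193
grip_force: 29.1
```

```bash
python3 -m handwheel '[[[0,5,0,0,0,0,-1],[-1.1,9,0,0,0,0,-1],[-1.3,11,0,0,0,0,-1],[-1.3,11,0,0,0,0,-1],[-1.3,11,0,0,0,0,-1],[-1,8,0,0,0,0,-1],[-0.7,5,0,0,0,0,-1],[0,0,0,0,0,0,-1]]]'; python3 -m handwheel '[[[0,5,0,0,0,0,-1],[-1,8,0,0,0,0,-1],[-1,8,0,0,0,0,-1],[-0.7,5,0,0,0,0,-1],[-0.2,2,0,0,0,0,-1],[0,0,0,0,0,0,-1]]]'
```

```text
time_s: 18.0
eef_pos: [653.5, 213.6, 61.8]
ee_rot: [-0.0, 0.66, 0.751, 0.0]
force: [-2.9, 1.9, 8.1]
grip_width: 0.195
grip_force: 29.5
time_s: 18.75
eef_pos: [650.1, 241.3, 61.8]
ee_rot: [-0.001, 0.66, 0.751, -0.001]
force: [-5.8, -0.5, 10.2]
grip_width: 0.197
grip_force: 29.8
```

```bash
python3 -m handwheel '[[[-1.2,3,0,0,0,0,-1],[-0.4,2.5,0,0,0,0,-1],[0,0,0,0,0,0,-1]]]'; python3 -m handwheel '[[[-0.3,2,0,0,0,0,-1],[0,0,0,0,0,0,-1]]]'; python3 -m handwheel '[[[-0.2,1.5,0,0,0,0,-1],[0,0,0,0,0,0,-1]]]'
```

```text
time_s: 19.12
eef_pos: [649.3, 246.7, 61.8]
ee_rot: [0.0, 0.66, 0.751, 0.0]
force: [-1.1, -0.2, 7.4]
grip_width: 0.198
grip_force: 29.4
time_s: 19.38
eef_pos: [649.0, 248.6, 61.8]
ee_rot: [0.0, 0.66, 0.751, 0.0]
force: [-1.2, -0.5, 6.6]
grip_width: 0.2
grip_force: 29.4
time_s: 19.62
eef_pos: [648.8, 250.0, 61.8]
ee_rot: [0.0, 0.66, 0.751, 0.0]
force: [-0.6, -1.3, 7.1]
grip_width: 0.198
grip_force: 29.4
```

Travel is now about 120 mm. I feel for the stop.

```bash
python3 -m handwheel '[[[-0.1,1,0,0,0,0,-1],[0,0,0,0,0,0,-1]]]'; python3 -m handwheel '[[[-0.1,1,0,0,0,0,-1],[0,0,0,0,0,0,-1]]]'; python3 -m handwheel '[[[-0.1,1,0,0,0,0,-1],[0,0,0,0,0,0,-1]]]'
```

```text
time_s: 19.88
eef_pos: [648.9, 250.1, 61.8]
ee_rot: [0.001, 0.66, 0.751, -0.0]
force: [-1.4, -4.6, 8.2]
grip_width: 0.199
grip_force: 29.4
time_s: 20.12
eef_pos: [648.9, 250.1, 61.8]
ee_rot: [0.001, 0.66, 0.751, -0.001]
force: [-0.5, -9.3, 7.7]
grip_width: 0.198
grip_force: 29.5
time_s: 20.38
eef_pos: [648.9, 250.2, 61.8]
ee_rot: [0.002, 0.66, 0.751, -0.002]
force: [-1.9, -14.3, 8.9]
grip_width: 0.2
grip_force: 29.6
```

The stop is reached: position holds at 120 mm while force climbs to 14 N. I release and retreat straight up.

```bash
python3 -m handwheel '[[[0.2,-2,0,0,0,0,-1],[0,0,0,0,0,0,-0.5],[0,0,0,0,0,0,-0.2],[0,0,0,0,0,0,0.1],[0,0,0,0,0,0,0.2],[0,0,0,0,0,0,0.2]]]'; python3 -m handwheel '[[[0,0,15,0,0,0,0.2],[0,0,40,0,0,0,0.2],[0,0,50,0,0,0,0.2],[0,-30,40,0,0,0,0.2],[0,-60,0,0,0,0,0.2],[0,-40,0,0,0,0,0.2],[0,0,0,0,0,0,0.2],[0,0,0,0,0,0,0.2]]]'
python3 - <<'E'
from knob import *
s=sense(); c=capture("wrist"); e=capture("scene"); d=capture("side"); C=cam(c,s); E=cam(e);D=cam(d); print(s["eef_pos"])
k,st,p=knob(C,c["image"],(648.5,250)); print("knob",k,st,p,onz(C,k,78))
# dish: red specimen blob and lens; bystanders by change to first pictures
d0=pickle.load(open("d0.pkl","rb"))
def hue(im,P,C,z,name,f,w=40):
    u,v=proj(C,(*P,z)).astype(int); y0,x0=max(0,v-w),max(0,u-w); g=im[y0:v+w,x0:u+w].astype(int); m=f(g); q=np.argwhere(m)
    print(name,len(q),q.mean(0)[::-1].round(1)+[x0,y0] if len(q) else None)
red=lambda g:(g[...,0]>g[...,1]*1.8)&(g[...,0]>90)
hue(c["image"],(637,335),C,55,"specimen wrist",red,60)
for n,P,z in[("beaker",(428,236),40),("bottle",(440,48),110),("dropper",(747,109),50),("vial",(723,239),30)]:
    for cn,now in(("scene",e),("side",d)):
        K=cam(now); u,v=proj(K,(*P,z)).astype(int); a=now["image"][v-25:v+25,u-18:u+18].astype(int); b=d0[cn]["image"][v-25:v+25,u-18:u+18].astype(int); print(n,cn,(u,v),"mean |diff|",np.abs(a-b).mean().round(1), "strong px",(np.abs(a-b).max(2)>50).sum())
def bright(im): g=im.astype(int); return (g.min(2)>185)
_,_,_,e8=pickle.load(open("w8.pkl","rb")); a,b=proj(E,(400,394,100)).astype(int); A=e["image"][b-40:b+40,a-40:a+40].astype(int);B=e8["image"][b-40:b+40,a-40:a+40].astype(int); print("pin diff",(np.abs(A-B).max(2)>60).sum())
E
```

```text
time_s: 21.12
eef_pos: [648.6, 250.9, 60.7]
ee_rot: [-0.0, 0.66, 0.751, -0.0]
force: [0.1, -0.3, -0.5]
grip_width: 0.599
grip_force: 0.0
time_s: 22.12
eef_pos: [648.7, 121.5, 206.6]
ee_rot: [0.0, 0.66, 0.751, 0.0]
force: [0.6, -0.5, -0.1]
grip_width: 0.604
grip_force: 0.0
[648.71293138 121.45987472 206.5910014 ]
knob [272.28501229  50.15233415] [ 14  19  26  32 407] (275, 40) [646.54196763 241.91271782  78.        ]
specimen wrist 0 None
beaker scene (np.int64(259), np.int64(269)) mean |diff| 16.7 strong px 12
beaker side (np.int64(200), np.int64(207)) mean |diff| 3.1 strong px 20
bottle scene (np.int64(325), np.int64(202)) mean |diff| 13.6 strong px 0
bottle side (np.int64(212), np.int64(211)) mean |diff| 3.4 strong px 32
dropper scene (np.int64(217), np.int64(163)) mean |diff| 25.7 strong px 266
dropper side (np.int64(340), np.int64(214)) mean |diff| 3.6 strong px 36
vial scene (np.int64(179), np.int64(195)) mean |diff| 25.1 strong px 253
vial side (np.int64(310), np.int64(202)) mean |diff| 31.4 strong px 584
pin diff 43
```

```bash
python3 -m handwheel '[[[-20,-40,30,0,0,0,0.2],[-30,-50,20,0,0,0,0.2],[-30,-50,10,0,0,0,0.2],[-30,-50,0,0,0,0,0.2],[-30,-50,0,0,0,0,0.2],[-30,-50,0,0,0,0,0.2],[-20,-50,0,0,0,0,0.2],[0,0,0,0,0,0,0.2]]]'
python3 - <<'E'
from knob import *
d0=pickle.load(open("d0.pkl","rb")); s=sense(); e=capture("scene"); d=capture("side"); E=cam(e);D=cam(d); print(s["eef_pos"])
def tm(cn,now,P,z0,z1,w=16,r=20):
    K=cam(now); p=np.array([proj(K,(*P,z)) for z in(z0,z1)]); x0,x1=int(p[:,0].min()-w),int(p[:,0].max()+w); y0,y1=int(p[:,1].min()-4),int(p[:,1].max()+4)
    t=d0[cn]["image"][y0:y1,x0:x1]; S=now["image"][max(0,y0-r):y1+r,x0-r:x1+r]; m=cv2.matchTemplate(S,t,cv2.TM_CCOEFF_NORMED); _,v,_,l=cv2.minMaxLoc(m); return (l[0]-r,l[1]-min(r,y0)),round(v,3)
for n,P,h,w in[("beaker",(428,236),76,24),("bottle",(440,48),214,20),("dropper",(747,109),96,8),("vial",(723,239),57,8)]:
    print(n,tm("scene",e,P,0,h,w),tm("side",d,P,0,h,max(5,w//2)))
# knob before/after in the same fixed cameras
def dark(im,C,P):
    u,v=proj(C,(*P,64)).astype(int); w=14; g=im[v-w:v+w,u-w:u+w].max(2); m=(g<62).astype(np.uint8); n,l,st,ce=cv2.connectedComponentsWithStats(m); k=1+st[1:,4].argmax(); return ce[k]+[u-w,v-w],st[k][2:]
r={}
for nm,a,b,P in(("before",d0["scene"],d0["side"],(664,131)),("after",e,d,(648.5,250))):
    x,sx=dark(a["image"],E,P);y,sy=dark(b["image"],D,P); t,g=tri(E,x,D,y); print(nm,x,sx,y,sy,t,g); r[nm]=t
    # specimen
    Q=np.array(P)+85*np.array([-.131,.991]); 
    for cn,im,C in(("scene",a["image"],E),("side",b["image"],D)):
        u,v=proj(C,(*Q,55)).astype(int); gg=im[v-25:v+25,u-30:u+30].astype(int); q=np.argwhere((gg[...,0]>gg[...,2]*1.6)&(gg[...,0]-gg[...,1]>35)); c=np.median(q,0)[::-1]+[u-30,v-25] if len(q) else None
        print(" specimen",cn,len(q),c,None if c is None else onz(C,c,52)[:2].round(1), "expected dish",Q.round(1))
print("travel",np.linalg.norm((r["after"]-r["before"])[:2]))
E
```

```text
time_s: 23.28
eef_pos: [457.9, -221.2, 265.9]
ee_rot: [0.0, 0.661, 0.75, -0.0]
force: [0.0, 0.9, -0.6]
grip_width: 0.601
grip_force: 0.0
[ 457.86950902 -221.23402665  265.86222427]
beaker ((0, 0), 0.996) ((0, 0), 0.996)
bottle ((0, 0), 0.998) ((0, 0), 0.617)
dropper ((0, 0), 0.881) ((0, 0), 0.997)
vial ((0, 0), 0.968) ((4, 20), 0.537)
before [230.64285714 182.28571429] [ 9 14 84] [302.76470588 210.2254902 ] [ 11  14 102] [661.30606847 132.46148546  58.26281859] 0.5186811225703863
 specimen scene 406 [192. 181.] [727.8 198.5] expected dish [652.9 215.2]
 specimen side 316 [300. 188.] [710.  292.5] expected dish [652.9 215.2]
after [192.89010989 207.27472527] [ 9 14 91] [282.26027397 192.73972603] [ 9 12 73] [645.52314182 250.85588432  58.23100392] 0.4157497034480556
 specimen scene 209 [135. 217.] [703.9 365.4] expected dish [637.4 334.2]
 specimen side 214 [289. 190.] [674.5 282.7] expected dish [637.4 334.2]
travel 119.44176177474567
```

Run:
```python
from knob import *
d0=pickle.load(open("d0.pkl","rb")); d=capture("side"); e=capture("scene")
for nm,a,b,P in(("before",d0["scene"],d0["side"],(664,131)),("after",e,d,(648.5,250))):
    Q=np.array(P)+85*np.array([-.131,.991])
    for cn,c in(("scene",a),("side",b)):
        C=cam(c); x0,y0=np.floor(np.min([proj(C,(Q[0]+i,Q[1]+j,50)) for i in(-28,28) for j in(-28,28)],0)).astype(int); x1,y1=np.ceil(np.max([proj(C,(Q[0]+i,Q[1]+j,50)) for i in(-28,28) for j in(-28,28)],0)).astype(int)
        g=c["image"][y0:y1,x0:x1].astype(int); m=(g[...,0]-g[...,2]>45)
        q=np.argwhere(m)[:,::-1]+[x0,y0]; w=np.array([onz(C,p,50)[:2] for p in q]); print(nm,cn,len(q),(w.mean(0)-Q).round(1) if len(q) else None)
```

```text
before scene 35 [19.3 14.1]
before side 16 [-0.3 13.5]
after scene 0 None
after side 0 None
```

Run:
```python
from knob import *
d0=pickle.load(open("d0.pkl","rb")); d=capture("side")
for nm,c,P in(("before",d0["side"],(664,131)),("after",d,(648.5,250))):
    Q=np.array(P)+85*np.array([-.131,.991]); C=cam(c)
    pts=[]
    for i in range(-70,71,4):
        for j in range(-70,71,4):
            u,v=np.round(proj(C,(Q[0]+i,Q[1]+j,50))).astype(int); p=c["image"][v,u].astype(int); pts.append((i,j,p[0]-p[2],p.mean()))
    a=np.array(pts); 
    for nme,m in(("reddish",(a[:,2]>25)&(np.hypot(a[:,0],a[:,1])<38)),("pale",(a[:,3]>np.percentile(a[np.hypot(a[:,0],a[:,1])<38,3],60))&(a[:,2]<25)&(np.hypot(a[:,0],a[:,1])<44))): print(nm,nme,m.sum(),a[m,:2].mean(0).round(1) if m.any() else None)
    n=36
    M=a[:,3].reshape(n,n)[:,::1].astype(int); print(M[3::4,::3])
```

```text
before reddish 31 [-4.8  9.5]
before pale 117 [-4.1 -9.8]
[[118  95  61  75  55  70  84 118  94 100  98 143]
 [132 131 128 110 159 175 174 178 160 156 105 142]
 [134 132 135 189 214 207 216 186 169 166 186 192]
 [131 131 155 215 209 121 153 120 194 157 135 130]
 [ 26 130 163 215 217 218 212 163 153 173 146 168]
 [ 48  19  12  20  99 166 172 191 175 146 121  94]
 [105 142 130 113  76 179 175 150 154 148 158 117]
 [111 105 200 172 146 164 173 139 140 141 143 140]
 [136 139 101 168 197 134 169 138 197 246 219 148]]
after reddish 17 [-7.9  1.5]
after pale 126 [ -8.8 -13.8]
[[139 134 102 101  68  67  69  72 148 208 216 190]
 [141 125 118 139 173 183 191 167 133 146 212 204]
 [139 139 153 193 221 225 222 181 174 170 160 213]
 [139 141 186 220 204 120 159 122 176 176 151 209]
 [ 23  79 148 229 227 226 154  28  17  26  20  24]
 [126  20  20  15  37 107 196 146 115 126 109  58]
 [138 140 137 154 145 133 149 152 112  99  64  63]
 [163 124 120 117 109 105 139 124  50  47  52  77]
 [154 152 152 147 151 139 118 114 108  79  40  52]]
```

The dish pattern sits in the same place relative to the stage as before. The stage is at its stop, the pin is parked and the bystanders have not moved, so I hand it in.

```bash
python3 -c "
from rig import *
print(finish_job())"
```

```text
the job is handed in; nothing more can be done
None
```

The job is handed in at about 23.5 s: pin parked upright in the wide notch and released, stage pressed home to its end stop with the dish still in place, and beaker, bottle, dropper and vial found unmoved (the vial and the bottle confirmed in one fixed view only).

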